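# Slide a wet sign panel into the free bay of the drying rack

### The arm

A 6-joint arm with a two-finger parallel gripper is mounted at the origin on the work surface. World frame = base frame: x ahead of the robot, y to its left, z up, the work surface at z = 0. Lengths are in m, angles in degrees, forces in N, time in s.
With the tool pointing down it reaches from about 0.325 to 0.85 m from the base axis. Payload 15.5 kg.
Tool frame: the origin (TCP) lies at the very end of the fingers, on their centre line; the grasp point (between the pads) lies arm.grip_depth behind it (arm.grip_depth is the distance from the TCP to the grasp point, in m); z points along the fingers, y is the line along which they close (so a half turn about z gives the same grasp; the last joint's range is limited). The gripper opens to 91 mm and grips with 3 to 60 N. Pads are 32 mm wide; open, the fingers measure 118 mm over their backs; the gripper's body (76 mm by 178 mm) begins 60 mm behind the grasp point.
Start: joints at [-69.586, 28.281, 77.091, -0, 74.628, -5.472], TCP at [0.273, -0.562, 0.214] pointing down, gripper open.
Joint ranges: [-166.48, 166.48], [-47.26, 123.95], [12.59, 153.08], [-70.14, 250.14], [6.76, 159.57], [-176.63, 176.63]. Speed limits (degrees/s): [108.29, 108.29, 147.25, 172.46, 172.46, 172.46].

### API

Orientations are given as a 3x3 rotation matrix whose columns are the frame's x, y, z axes.
In Python, from rig import arm gives the robot as it stands. Calls block until the motion is done:
- arm.move_to(position, orientation): joint-space move of the TCP to a pose.
- arm.move_l(position, orientation=None, feed=0.15): straight line of the TCP; orientation=None keeps the orientation; feed is the mean speed in m/s.
- arm.move_joints(angles): joint-space move.
- arm.grip(opening): finger opening in m; the grip force is fixed at half the most; returns when the fingers have stopped.
- arm.sleep(seconds).
- arm.solve_ik(position, orientation): joint angles nearest the present ones, or None.
- arm.snapshot(name): name is "scene" or "side" or "wrist"; returns the picture (384x512x3 uint8, red, green, blue); there is no depth.
- arm.get_calibration(name): a dict with "intrinsics" (3x3 intrinsics, pixels), "k1" (the pictures are not rectified: a ray, as slopes to the right and down, at radius r is drawn at 1 + k1 r^2 times it, then the intrinsics apply), "cam_to_world" (4x4, takes a point from camera to world coordinates). Camera axes: x right, y down, z forward; pixel columns grow to the right and rows downward; lengths in m; the calibration is good to about 2 mm. A picture is of the moment at which its call begins: read the wrist's pose just before it. get_calibration takes no time and is no camera call; for the wrist camera it gives the pose at the moment of the call.
A pose or a line that the arm cannot do raises arm.Unreachable and nothing moves.
- arm.sign_off(): hands the job in; it is judged then, once.
Readings, each from a call of its own:
- arm.current_t(): time.
- arm.current_joint_positions(): joint angles.
- arm.current_dq(): joint speeds.
- arm.current_tau(): joint torques, N m.
- arm.current_ee_pos(): TCP position.
- arm.current_tool_rot(): TCP orientation.
- arm.current_force(): force on the tool from outside, world axes, zero at the start.
- arm.current_torque(): the same for the moment, N m.
- arm.current_width(): finger opening in m.
- arm.current_grasp_force(): force on a finger pad.
Only numpy, scipy, OpenCV 4.12 (cv2) and the standard library are available. Lean on these libraries where they do the work, as an engineer would, in place of code of your own. Each camera call takes 0.05 s, during which the arm holds its last target. There are 200 camera calls.

### The job

The lettering panel lying on its own on the table has just been painted: take the roll of tape out of the free bay of the batten drying rack and lay it flat on the table, then slide the wet panel over the table into that bay, straight and right up against the back batten. Handle it gently: nothing may touch its painted face, do not lift or grip it, and push on its edges with no more than 12 newtons. Go round the paint tin and leave it, the mixing pot, the tumbler and the dry panel in the other bay where they are.

Things in the scene. Friction and masses are not known exactly. Their poses are not given: they have to be found in the camera images.
- panel: The wet panel: a plywood board 92 mm (its x) by 115 mm (its y, the long way) by 18 mm thick, with a white painted face on top showing a green border and arrow. It weighs about 0.25 kg. It lies flat on the table, painted side up, in the area to the robot's right, turned up to 0.45 rad. Origin: centre of its underside; z up. Either end may go into the bay first.
- panel_face: The wet painted face of that panel, 76 mm by 99 mm, 1.5 mm thick, the top layer of the board; it starts 8 mm inside the edges on all four sides, its upper surface is 18 mm above the table. Origin: centre of its underside.
- rack: Drying rack fixed to the table: an E of pine battens 14 mm wide and high, no floor. The back batten lies along its x, inner face at y = +57.5 mm; three battens run from it towards -y, centre lines at x = -118, 0, +118 mm, round tips at y = -44.5 mm: two bays side by side, 104 mm wide, open to -y. Turned up to 0.12 rad. Origin: on the table, midway between the bays.
- bay_a (a point): Bay A, the one nearer the robot: on the table, the point where a panel's origin lies when it is fully home, touching the back batten and centred in the bay. Axes as the rack's: y points into the bay. A panel that is home stands out 13 mm past the batten tips.
- bay_b (a point): Bay B, the one farther from the robot; point and axes as for bay A.
- dry_panel: A dry panel of the same size as the wet one, with a green ring on its face; it lies in one of the two bays (which one differs from start to start). Bystander. Origin: centre of its underside.
- tape_roll: Roll of masking tape lying flat in the other bay, the free one: a ring 92 mm outside, hole 52 mm, so the wall is 20 mm thick, 25 mm high, 0.12 kg. Origin: centre of its underside; z along its axis.
- tin: Small white paint tin showing blue paint, 71 mm across and 61 mm high, 0.4 kg, standing between the wet panel and the rack. Bystander. Origin: centre of its underside.
- pot: Small white mixing pot, 52 mm across and 42 mm high, light, on the table's far right. Bystander. Origin: centre of its underside.
- tumbler: Drinking glass, 72 mm across and 110 mm high, beyond the rack's back batten on the robot's left. Bystander. Origin: centre of its underside.
Not all that is in view belongs to the job. What is shaped like the panel but blue or turquoise is not meant.

How it is judged:
By the outcome, as a careful person would: the job done as asked, in the order asked, and still so for the second after the job is handed in, with the robot touching nothing.
It also fails if it takes over 72 s, if anything falls off the work surface, if the arm or the gripper's body presses on something with over 40 N, if the wrist force passes 120 N, or if a joint passes its speed limit or range.

## Working session

There is one attempt and no reset: what is moved stays moved. The work goes in short steps, each a Python script; the robot and the scene stay as the last script left them, time stands still between calls to the robot, and variables do not carry over. Pictures are saved under pics/ and viewed, at most 12 in all, crops included, and the job is handed in when it is done.

```bash
ls; mkdir -p pics; cat > h.py <<'E'
import numpy as np, cv2
from rig import arm
def save(im,n): cv2.imwrite('pics/'+n+'.png',im[:,:,::-1])
def ray(px,cal,z):
    K=np.array(cal["intrinsics"]);T=np.array(cal["cam_to_world"])
    px=np.atleast_2d(np.array(px,float))
    d=(px-[K[0,2],K[1,2]])/[K[0,0],K[1,1]]
    u=d.copy()
    for _ in range(20): u=d/(1+cal["k1"]*(u**2).sum(1,keepdims=True))
    v=np.c_[u,np.ones(len(u))]@T[:3,:3].T
    o=T[:3,3]
    return o+v*((z-o[2])/v[:,2:3])
def down(a):  # tool y (closing axis) at angle a (rad) in world, z down
    c,s=np.cos(a),np.sin(a)
    y=np.array([c,s,0]);z=np.array([0,0,-1.]);x=np.cross(y,z)
    return np.c_[x,y,z]
E
python3 - <<'E'
from h import *
a=arm.snapshot("scene");b=arm.snapshot("side");w=arm.snapshot("wrist")
np.save('a.npy',a);np.save('b.npy',b)
save(np.hstack([a,b])[:, :],'ab0'); 
im=cv2.resize(np.hstack([a,b]),(800,300));save(a,'a0');save(b,'b0');save(w,'w0')
for n in("scene","side","wrist"):
    c=arm.get_calibration(n);print(n,np.round(c["cam_to_world"],3).tolist(),np.round(c["intrinsics"],1).tolist(),c["k1"])
print(arm.grip_depth,arm.current_t())
E
```

```text
pics
scene [[-0.301, 0.612, -0.731, 1.415], [0.953, 0.181, -0.241, 0.268], [-0.015, -0.77, -0.638, 0.809], [0.0, 0.0, 0.0, 1.0]] [[408.1, 0.0, 258.7], [0.0, 408.1, 191.6], [0.0, 0.0, 1.0]] -0.13274423913657044
side [[-0.943, -0.227, 0.242, 0.268], [-0.332, 0.656, -0.678, 0.881], [-0.004, -0.72, -0.694, 0.948], [0.0, 0.0, 0.0, 1.0]] [[387.9, 0.0, 256.7], [0.0, 387.9, 189.4], [0.0, 0.0, 1.0]] -0.0642853574854561
wrist [[0.437, -0.867, -0.241, 0.341], [-0.9, -0.421, -0.117, -0.53], [-0.0, 0.267, -0.964, 0.385], [0.0, 0.0, 0.0, 1.0]] [[303.9, 0.0, 258.3], [0.0, 303.9, 187.6], [0.0, 0.0, 1.0]] -0.0043641426233903815
0.0188 0.15
```

View pics/a0.png

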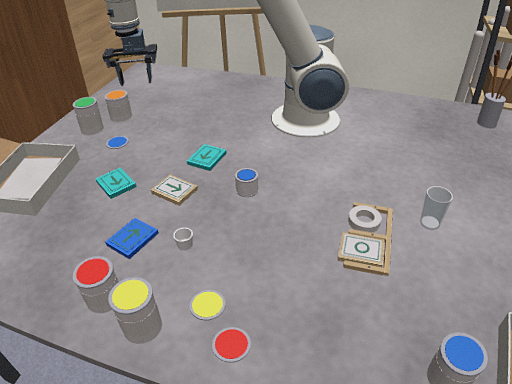

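View pics/b0.png

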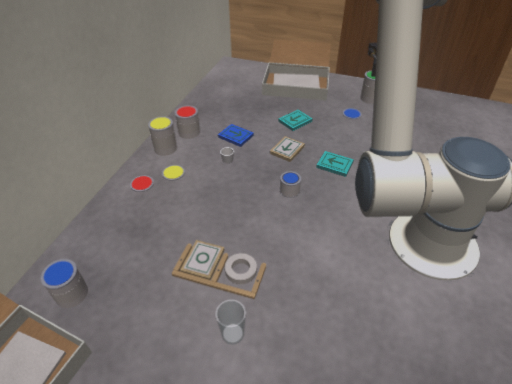

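Scene view: the panel-shaped items are turquoise (116,182), turquoise (206,156), blue (132,237), and white with a green border and arrow (174,188). Only the last fits the wet panel. The tin is at (247,182) and the pot at (183,239). The rack is at (368,238), with the tape in bay A (365,217) and the dry panel in bay B. I'll confirm the panel and rack in an enlarged crop.

```bash
python3 - <<'E'
from h import *
a=np.load('a.npy');b=np.load('b.npy')
def crop(im,x,y,w,h,s=4): return cv2.resize(im[y:y+h,x:x+w],None,fx=s,fy=s,interpolation=cv2.INTER_CUBIC)
t=np.vstack([np.hstack([crop(a,140,165,100,75),crop(a,320,190,100,90)[:300]]),np.hstack([crop(b,240,125,100,75),crop(b,170,225,100,75)])])
save(t,'crops')
cs,cb=arm.get_calibration("scene"),arm.get_calibration("side")
for n,im,c in(("scene",a,cs),("side",b,cb)):
    hsv=cv2.cvtColor(im,cv2.COLOR_RGB2HSV)
    # wood + white painted areas: not gray table
    wood=((hsv[...,0]>8)&(hsv[...,0]<28)&(hsv[...,1]>70)&(hsv[...,2]>90)).astype(np.uint8)
    white=((hsv[...,1]<40)&(hsv[...,2]>185)).astype(np.uint8)
    for nm,m,mn in(("wood",wood,60),("white",white,30)):
        k,l,s,ce=cv2.connectedComponentsWithStats(m)
        for i in range(1,k):
            if s[i,4]>mn and s[i,4]<4000: print(n,nm,s[i].tolist(),ce[i].round(1),ray(ce[i],c,.018)[0].round(3))
E
```

```text
scene wood [64, 0, 59, 97, 3274] [92.2 40.4] [-0.581 -1.439  0.018]
scene wood [162, 7, 104, 68, 1229] [219.1  29.3] [-0.915 -0.737  0.018]
scene wood [497, 26, 15, 17, 160] [504.   35.2] [-1.45   1.009  0.018]
scene wood [110, 55, 34, 6, 111] [128.   57.1] [-0.374 -1.048  0.018]
scene wood [120, 62, 17, 11, 88] [125.9  65.5] [-0.268 -0.993  0.018]
scene wood [493, 65, 14, 31, 136] [498.4  77.3] [-0.681  0.843  0.018]
scene wood [14, 79, 23, 52, 177] [ 25.2 104.1] [ 0.217 -1.231  0.018]
scene wood [107, 90, 18, 9, 117] [115.4  94.2] [ 0.038 -0.854  0.018]
scene wood [0, 137, 22, 27, 289] [  6.6 147.8] [ 0.532 -1.032  0.018]
scene wood [151, 185, 46, 20, 215] [174.4 195.3] [ 0.598 -0.272  0.018]
scene wood [338, 202, 54, 74, 1137] [371.4 246.9] [0.641 0.321 0.018]
scene wood [510, 330, 2, 54, 69] [510.8 360.6] [0.894 0.654 0.018]
scene white [300, 37, 45, 36, 343] [326.1  57.3] [-0.63  -0.025  0.018]
scene white [272, 105, 68, 31, 805] [305.2 124.2] [0.073 0.017 0.018]
scene white [0, 158, 61, 43, 1526] [ 28.1 177.5] [ 0.659 -0.802  0.018]
scene white [154, 176, 40, 23, 321] [173.3 18
[... 1004 characters left out ...]
 0.018]
side wood [266, 73, 8, 11, 66] [270.1  78.2] [ 0.793 -0.799  0.018]
side wood [319, 77, 8, 11, 78] [322.7  81.7] [ 0.539 -0.851  0.018]
side wood [271, 146, 32, 14, 75] [287.2 153.1] [ 0.548 -0.256  0.018]
side wood [172, 244, 94, 55, 1218] [213.3 273.8] [0.594 0.337 0.018]
side wood [0, 293, 18, 31, 300] [  5.7 307. ] [1.082 0.628 0.018]
side wood [0, 317, 78, 67, 1047] [ 46.1 340.5] [0.912 0.663 0.018]
side white [369, 152, 56, 38, 1541] [398.7 173. ] [ 0.132 -0.279  0.018]
side white [423, 154, 34, 34, 644] [438.2 172. ] [-0.006 -0.333  0.018]
side white [503, 172, 9, 14, 69] [507.7 180.2] [-0.253 -0.372  0.018]
side white [390, 217, 90, 61, 1656] [432.2 255.3] [0.006 0.067 0.018]
```

View pics/crops.png

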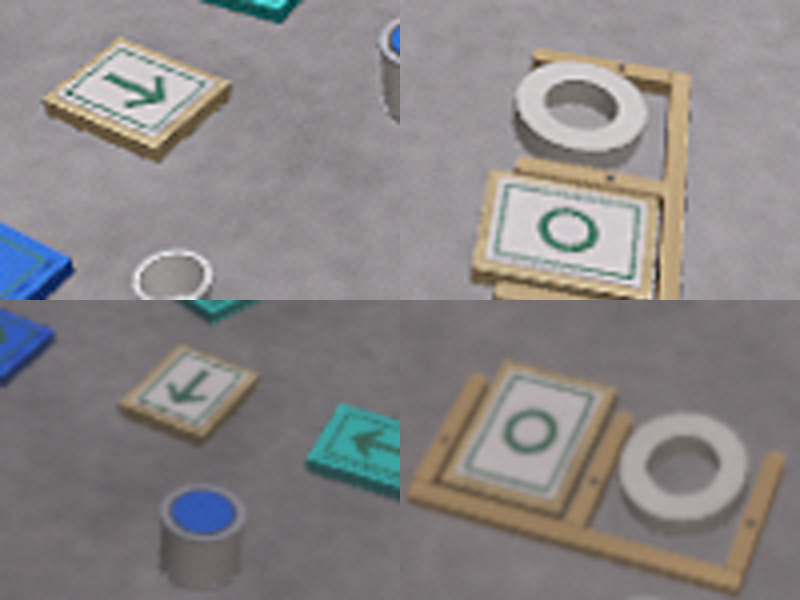

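Crop confirms: the arrow panel with the green border is white, with its top-face corners in the scene view near (170,174), (197,187), (180,203) and (151,190). The tape is alone in bay A, and the ring panel is in bay B. Next I compute poses.

```bash
python3 - <<'E'
from h import *
cs,cb=arm.get_calibration("scene"),arm.get_calibration("side")
A=lambda p,ox,oy,qx=0,qy=0:[[ (x-qx+.5)/4-.5+ox,(y-qy+.5)/4-.5+oy] for x,y in p]
def rep(n,P,c,z): 
    R=ray(P,c,z);print(n,R[:,:2].round(4).tolist(),R[:,:2].mean(0).round(4));return R
rep("panel s",A([(120,38),(231,86),(160,150),(43,98)],140,165),cs,.018)
rep("panel d",A([(184,346),(260,376),(203,434),(120,401)],240,125,0,300),cb,.018)
rep("tape s",A([(580,107)],320,190,400,0),cs,.025)
rep("tape d",A([(683,467)],170,225,400,300),cb,.025)
# rack: back batten outer top corners
rep("rack s(outer near corner)",A([(690,74),(535,52),(518,160)],320,190,400,0),cs,.014)
rep("rack d outer corners, tips A,mid,B",A([(739,584),(409,490),(776,452),(624,412),(476,375)],170,225,400,300),cb,.014)
rep("tin s",[(247,175)],cs,.061);rep("tin d",A([(203,513)],240,125,0,300),cb,.061)
rep("pot s",A([(173,278)],140,165),cs,.042);rep("tumbler base s",[(431,222)],cs,0)
rep("turq s",[(206,156)],cs,.018)
print(arm.current_force())
E
```

```text
panel s [[0.5054, -0.3355], [0.5367, -0.2224], [0.6217, -0.2423], [0.5923, -0.3583]] [ 0.564  -0.2896]
panel d [[0.5846, -0.3587], [0.4999, -0.3354], [0.5285, -0.2302], [0.618, -0.2523]] [ 0.5577 -0.2942]
tape s [[0.5354, 0.2904]] [0.5354 0.2904]
tape d [[0.5287, 0.2921]] [0.5287 0.2921]
rack s(outer near corner) [[0.4644, 0.3654], [0.4723, 0.2517], [0.589, 0.2553]] [0.5086 0.2908]
rack d outer corners, tips A,mid,B [[0.4617, 0.3616], [0.7095, 0.3687], [0.4727, 0.2506], [0.5909, 0.2538], [0.7107, 0.259]] [0.5891 0.2988]
tin s [[0.4922, -0.0728]] [ 0.4922 -0.0728]
tin d [[0.4877, -0.077]] [ 0.4877 -0.077 ]
pot s [[0.7605, -0.1614]] [ 0.7605 -0.1614]
tumbler base s [[0.4769, 0.4818]] [0.4769 0.4818]
turq s [[0.3771, -0.2619]] [ 0.3771 -0.2619]
[ 0.91044371  0.26819011 -0.37572581]
```

```bash
python3 - <<'E'
from h import *
best=None
for a in(np.pi/2,-np.pi/2):
    q=arm.solve_ik([.531,.255,.16],down(a)); print(a,np.round(q,1) if q is not None else q)
    if q is not None:
        m=np.abs(np.array(q)-arm.current_joint_positions()).max()
        if best is None or m<best[0]: best=(m,a)
a=best[1]
arm.move_to([.531,.255,.16],down(a)); arm.grip(.044)
c=arm.get_calibration("wrist");w=arm.snapshot("wrist");save(w,'w1');np.save('w1.npy',w);import pickle;pickle.dump(c,open('w1.pkl','wb'))
print(a,arm.current_t(),arm.current_force().round(2),np.round(arm.current_joint_positions(),1))
E
```

```text
1.5707963267948966 [ 19.8  28.6  86.1  -0.   65.3 -70.2]
-1.5707963267948966 [ 19.8  28.6  86.1  -0.   65.3 109.8]
1.5707963267948966 4.0667 [-0.29  0.16  0.55] [ 19.8  28.6  86.1   0.   65.3 -70.2]
```

View pics/w1.png

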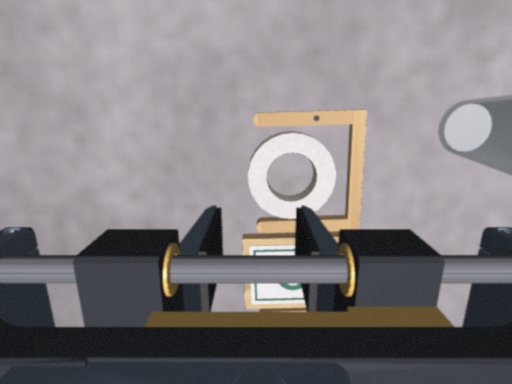

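The wrist view shows the tape ring at (292,175) in bay A: batten A is above it, around row 119, the middle batten around row 225, and the back batten's inner edge near column 349.

```bash
python3 - <<'E'
from h import *
import pickle
w=np.load('w1.npy');c=pickle.load(open('w1.pkl','rb'))
h=cv2.cvtColor(w,cv2.COLOR_RGB2HSV)
wood=(h[...,0]>8)&(h[...,0]<28)&(h[...,1]>70)&(h[...,2]>110)
def fit(P):
    vx,vy,x0,y0=cv2.fitLine(np.float32(P),cv2.DIST_HUBER,0,.01,.01).ravel(); return np.array([x0,y0]),np.array([vx,vy])
cols=range(265,342)
A=[(x,r.max()+.5) for x in cols for r in [np.where(wood[105:135,x])[0]+105] if len(r)>5]
A0=[(x,r.min()-.5) for x in cols for r in [np.where(wood[105:135,x])[0]+105] if len(r)>5]
M=[(x,r.min()-.5) for x in range(320,345) for r in [np.where(wood[208:232,x])[0]+208] if len(r)>3]
M+= [(x,r.min()-.5) for x in range(262,275) for r in [np.where(wood[208:232,x])[0]+208] if len(r)>3]
B=[(r.min()-.5,y) for y in range(132,210) for r in [np.where(wood[y,340:372])[0]+340] if len(r)>5]
for n,P in(("A in",A),("A out",A0),("M in",M),("B in",B)):
    R=ray(P,c,.014)[:,:2];p,v=fit(R);print(n,p.round(4),"ang",np.degrees(np.arctan(v[1]/v[0])).round(2),"sd",np.round(np.std((R-p)@[-v[1],v[0]]),5))
g=((h[...,1]<35)&(h[...,2]>170)).astype(np.uint8);g[:125]=0;g[222:]=0;g[:,:240]=0;g[:,345:]=0
ct=max(cv2.findContours(g,cv2.RETR_EXTERNAL,cv2.CHAIN_APPROX_NONE)[0],key=cv2.contourArea)
e=cv2.fitEllipse(ct);print(e,ray([e[0]],c,.025).round(4))
E
```

```text
A in [0.4771 0.3045] ang -88.39 sd 0.0003
A out [0.4637 0.3007] ang -88.39 sd 0.0003
M in [0.5773 0.3183] ang -87.57 sd 0.00132
B in [0.5351 0.3511] ang 1.74 sd 0.00032
((290.89166259765625, 172.41465759277344), (99.66356658935547, 117.22929382324219), 78.45291137695312) [[0.5248 0.2879 0.025 ]]
```

```bash
python3 - <<'E'
from h import *
R=down(np.pi/2)
arm.move_l([.529,.253,.05],R,feed=.2)
arm.move_l([.529,.253,.005],feed=.08)
print("down F",arm.current_force().round(2))
arm.grip(.012); print("w",arm.current_width(),arm.current_grasp_force(),arm.current_t())
arm.move_l([.529,.253,.09],feed=.15)
arm.move_l([.385,.09,.09],feed=.2)
print("held",arm.current_width(),arm.current_force().round(2))
arm.move_l([.385,.09,.012],feed=.12)
arm.move_l([.385,.09,.0055],feed=.03)
print("placed F",arm.current_force().round(2))
arm.grip(.044)
arm.move_l([.385,.09,.12],feed=.2)
save(arm.snapshot("scene"),'a2');print(arm.current_t())
E
```

```text
down F [ 0.01 -0.05  0.22]
w 0.023248359187031775 27.19781047780998 5.925
held 0.023205241767412725 [-0.97  0.26 -0.94]
placed F [ 1.06  0.23 -0.48]
10.3333
```

```bash
python3 - <<'E'
from h import *
import pickle
cs=arm.get_calibration("scene")
print("turq2",ray([(116,182),(119,169),(135,183),(116,194),(97,181)],cs,.018)[:,:2].round(3).tolist())
psi=np.radians(74.5);u=np.array([np.cos(psi),np.sin(psi)])
p=np.array([.561,-.292])-u*.1
arm.move_l([.45,-.05,.16],down(np.pi/4),feed=.35)
arm.move_to([*p,.14],down(psi-np.pi/2))
c=arm.get_calibration("wrist");w=arm.snapshot("wrist");save(w,'w3');np.save('w3.npy',w);pickle.dump(c,open('w3.pkl','wb'))
print(arm.current_t(),np.round(arm.current_joint_positions(),1))
E
```

```text
turq2 [[0.592, -0.485], [0.528, -0.515], [0.579, -0.422], [0.645, -0.451], [0.606, -0.55]]
12.6333 [-41.1  35.2  76.5   0.   68.3 -25.7]
```

View pics/w3.png

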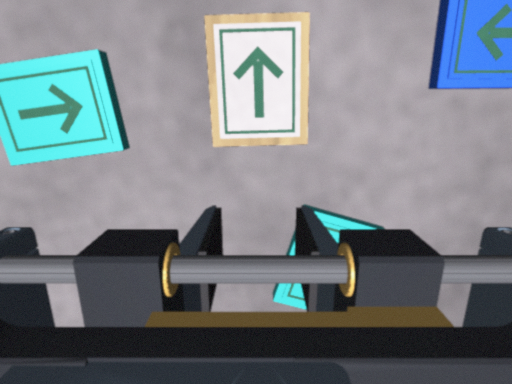

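View pics/a2.png

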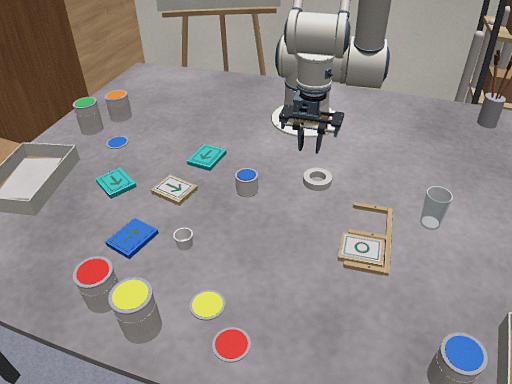

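The wrist view shows the panel's top-face corners near (205,16), (309,12), (308,143) and (213,147). The turquoise board's nearest corner is about (310,207), just behind to the right, so I need to descend close to the panel. The scene view shows the tape flat on the table at (317,178) and bay A empty.

```bash
cat > plan.py <<'E'
from h import *
from scipy.interpolate import CubicHermiteSpline
TIN=np.array([.490,-.075]);BAY=np.array([.530,.2935]);BANG=np.radians(91.65)
def path(c,psi,end,n,L0=None,d1=1.):
    L=np.linalg.norm(end-c)
    u=lambda a:np.array([np.cos(a),np.sin(a)])
    s=CubicHermiteSpline([0,1],[c,end],[L*u(psi),d1*L*u(BANG)])
    t=np.linspace(0,1,n);P=s(t);D=s(t,1);DD=s(t,2)
    k=(D[:,0]*DD[:,1]-D[:,1]*DD[:,0])/np.linalg.norm(D,axis=1)**3
    return P,np.arctan2(D[:,1],D[:,0]),k
def tcp(c,psi,off): return np.array([c[0]-off*np.cos(psi),c[1]-off*np.sin(psi)])
def boxclear(c,psi,pt):   # distance point to panel rectangle
    d=np.array(pt)-c;x=d@[np.cos(psi),np.sin(psi)];y=d@[-np.sin(psi),np.cos(psi)]
    return np.hypot(max(abs(x)-.0575,0),max(abs(y)-.046,0))
E
python3 - <<'E'
from plan import *
import pickle
w=np.load('w3.npy');c=pickle.load(open('w3.pkl','rb'))
h=cv2.cvtColor(w,cv2.COLOR_RGB2HSV)
m=(((h[...,0]>8)&(h[...,0]<30)&(h[...,1]>60)&(h[...,2]>110))|((h[...,1]<30)&(h[...,2]>200))).astype(np.uint8)
m[175:]=0;m[:,:180]=0;m[:,340:]=0;m=cv2.morphologyEx(m,cv2.MORPH_CLOSE,np.ones((5,5)))
ct=max(cv2.findContours(m,cv2.RETR_EXTERNAL,cv2.CHAIN_APPROX_NONE)[0],key=cv2.contourArea)
R=ray(ct.reshape(-1,2),c,.018)[:,:2]
r=cv2.minAreaRect(np.float32(R*1000));print(r)
bx=cv2.boxPoints(r)/1000;e=[bx[1]-bx[0],bx[2]-bx[1]];l=max(e,key=np.linalg.norm);l=l*np.sign(l[1]);psi=np.arctan2(l[1],l[0]);cc=np.array(r[0])/1000
print("panel",cc.round(4),np.degrees(psi))
u=np.array([np.cos(BANG),np.sin(BANG)])
for e in(.09,.11,.13):
    P,A,k=path(cc,psi,BAY-u*e,40);print(e,"minR",1/abs(k).max(),"tin",min(boxclear(p,a,TIN) for p,a in zip(P,A))-.0355, "maxx",P[:,0].max())
print("turq corner",ray([(310,207)],c,.018)[0].round(3))
E
```

```text
((559.718017578125, -297.25115966796875), (113.81040954589844, 91.16514587402344), 76.12969207763672)
panel [ 0.5597 -0.2973] 76.12969
0.09 minR 0.4123850146890948 tin -0.005749652075479554 maxx 0.5730595366689801
0.11 minR 0.3939907766115542 tin -0.007365035268753366 maxx 0.5724593341981578
0.13 minR 0.3756185389270772 tin -0.009064843012592534 maxx 0.5718591513441295
turq corner [ 0.579 -0.427  0.018]
```

```bash
cat >> plan.py <<'E'
def multi(c,psi,wps,n):   # chain of (end,heading)
    out=[]
    for e,a in wps:
        L=np.linalg.norm(e-c);u=lambda q:L*np.array([np.cos(q),np.sin(q)])
        s=CubicHermiteSpline([0,1],[c,e],[u(psi),u(a)]);t=np.linspace(0,1,n+1)[1:]
        D=s(t,1);DD=s(t,2);k=(D[:,0]*DD[:,1]-D[:,1]*DD[:,0])/np.linalg.norm(D,axis=1)**3
        out.append((s(t),np.arctan2(D[:,1],D[:,0]),k));c,psi=e,a
    return [np.concatenate(z) for z in zip(*out)]
OFF=.0575+.016; Z=.006
E
python3 - <<'E'
from plan import *
c0=np.array([.5597,-.2973]);psi=np.radians(76.1)
u=np.array([np.cos(BANG),np.sin(BANG)])
VIA=(np.array([.606,-.085]),np.radians(92))
P,A,k=multi(c0,psi,[VIA,(BAY-u*.115,BANG)],40)
cl=min(boxclear(p,a,TIN) for p,a in zip(P,A))-.0355
fc=min(np.linalg.norm(tcp(p,a,OFF)-TIN) for p,a in zip(P,A))
print("minR",1/abs(k).max(),"tin",cl,"finger-tin ctr",fc,"maxx",P[:,0].max())
P,A,k=multi(c0,psi,[VIA],6)
Rr=lambda a:down(a-np.pi/2)
assert cl>.01
arm.grip(.05)
arm.move_l([*tcp(c0,psi,OFF+.009),.14],Rr(psi),feed=.2)
arm.move_l([*tcp(c0,psi,OFF+.009),.03],feed=.15)
arm.move_l([*tcp(c0,psi,OFF+.009),Z],feed=.06)
F0=arm.current_force();print("F0",F0.round(2))
arm.move_l([*tcp(c0,psi,OFF),Z],feed=.03);print((arm.current_force()-F0).round(2))
for p,a in zip(P,A):
    arm.move_l([*tcp(p,a,OFF),Z],Rr(a),feed=.06);print(p.round(3),np.degrees(a).round(1),(arm.current_force()-F0).round(2))
w=arm.snapshot("wrist");save(np.vstack([w]),'w4');s=arm.snapshot("scene");np.save('s4.npy',s);np.save('w4.npy',w)
x=cv2.resize(s[120:270,130:400],None,fx=2,fy=2);pad=np.zeros((384,800-0,3),np.uint8)
save(np.hstack([w[:300,:260*2-8],]),'w4');print(arm.current_t())
save(x,'s4')
E
```

```text
minR 0.1930894458217974 tin 0.03302923754289872 finger-tin ctr 0.11915906660494748 maxx 0.6061304950993693
F0 [-0.5  -0.4   0.97]
[ 0.35 -0.13 -1.31]
[ 0.569 -0.262] 73.5 [ 0.54  0.07 -1.8 ]
[ 0.58  -0.227] 73.0 [ 0.91  0.62 -0.97]
[ 0.59  -0.192] 74.6 [ 0.36 -0.54 -0.55]
[ 0.599 -0.157] 78.2 [ 0.24  0.47 -1.15]
[ 0.605 -0.121] 84.0 [-0.39 -0.4  -1.02]
[ 0.606 -0.085] 92.0 [-0.32  0.14 -0.41]
19.7667
```

View pics/w4.png

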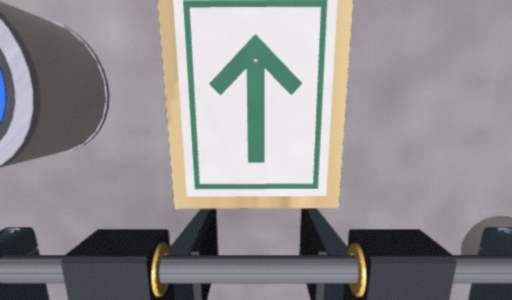

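The wrist view shows the panel square to the fingers and centred: its back edge spans columns 176–337 at row 207. The tin is well clear on the left, so I continue to the bay mouth.

```bash
python3 - <<'E'
from plan import *
import pickle
u=np.array([np.cos(BANG),np.sin(BANG)])
P,A,k=multi(np.array([.606,-.085]),np.radians(92),[(BAY-u*.115,BANG)],8)
Rr=lambda a:down(a-np.pi/2)
for p,a in zip(P,A): arm.move_l([*tcp(p,a,OFF),Z],Rr(a),feed=.06)
print(arm.current_force().round(2),arm.current_ee_pos().round(4),P[-1].round(4),arm.current_t())
pickle.dump(arm.get_calibration("wrist"),open('w5.pkl','wb'))
w=arm.snapshot("wrist");s=arm.snapshot("scene");d=arm.snapshot("side");np.save('w5.npy',w)
z=lambda im,x,y:cv2.resize(im[y:y+100,x:x+133],(400,300),interpolation=cv2.INTER_CUBIC)
save(np.vstack([cv2.copyMakeBorder(w[:300],0,0,144,144,cv2.BORDER_CONSTANT),np.hstack([z(s,280,180),z(d,160,190)])]),'v5')
E
```

```text
[ 0.5   0.   -0.37] [0.5356 0.1049 0.006 ] [0.5333 0.1785] 25.6667
```

View pics/v5.png

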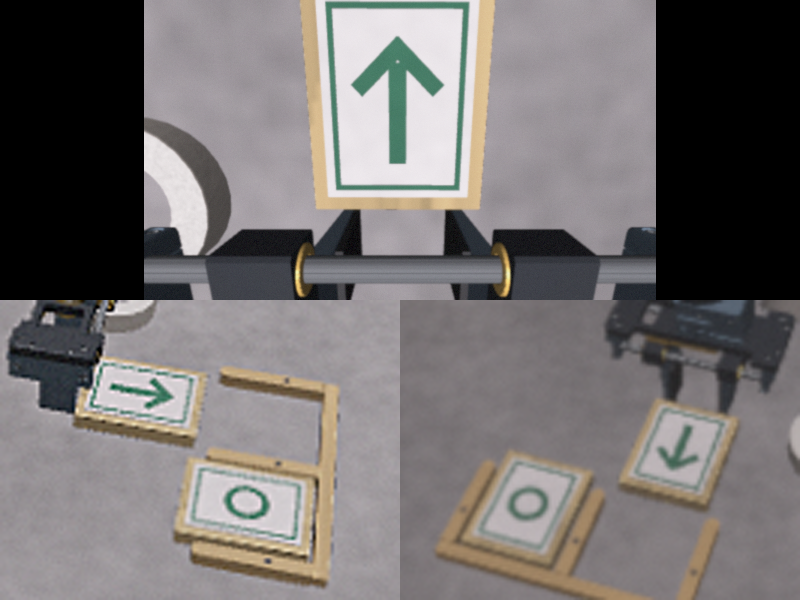

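The scene inset shows the panel in line with bay A, but maybe biased toward batten A. I'll quantify that from these same views.

```bash
python3 - <<'E'
from plan import *
cs,cb=arm.get_calibration("scene"),arm.get_calibration("side")
S=lambda p:[[(x+.5)/3.0075-.5+280,(y-300+.5)/3-.5+180] for x,y in p]
D=lambda p:[[(x-400+.5)/3.0075-.5+160,(y-300+.5)/3-.5+190] for x,y in p]
n=np.array([np.sin(BANG),-np.cos(BANG)])  # rack +x
def r(l,P,c,z): print(l,[(round(float(1000*((q[:2]-BAY)@n)),1),round(float(1000*(q[1]-BAY[1])),1)) for q in ray(P,c,z)])
r("S panel front near/far",S([(205,374),(197,436)]),cs,.018)
r("S panel back far",S([(76,422)]),cs,.018)
r("S A inner (tip,back)",S([(225,383),(318,396)]),cs,.014)
r("S M inner (tip,back)",S([(212,452),(315,465)]),cs,.014)
r("D panel front far/near, back far/near",D([(622,484),(707,503),(658,403),(737,420)]),cb,.018)
r("D A inner tip,back",D([(706,522),(681,596)]),cb,.014)
r("D M inner tip,back",D([(604,496),(573,573)]),cb,.014)
E
```

```text
S panel front near/far [(-42.2, -56.4), (46.6, -51.3)]
S panel back far [(56.7, -162.6)]
S A inner (tip,back) [(-38.6, -35.9), (-42.7, 53.7)]
S M inner (tip,back) [(59.9, -35.0), (53.0, 58.0)]
D panel front far/near, back far/near [(38.3, -50.3), (-48.6, -56.1), (38.7, -161.2), (-47.0, -166.2)]
D A inner tip,back [(-53.5, -37.3), (-56.0, 47.9)]
D M inner tip,back [(51.3, -33.5), (47.5, 58.0)]
```

```bash
python3 - <<'E'
from plan import *
import pickle
u=np.array([np.cos(BANG),np.sin(BANG)])
p=BAY-u*.115
t=arm.current_ee_pos()
arm.move_l([*(t[:2]-.012*u),Z],feed=.05)
arm.move_l([*(t[:2]-.012*u),.06],feed=.15)
arm.move_l([*(p-.06*u),.22],feed=.3)
arm.sleep(.2)
pickle.dump(arm.get_calibration("wrist"),open('w6.pkl','wb'))
w=arm.snapshot("wrist");np.save('w6.npy',w);save(cv2.resize(w,(800,600)),'w6');print(arm.current_t())
E
```

```text
27.6667
```

View pics/w6.png

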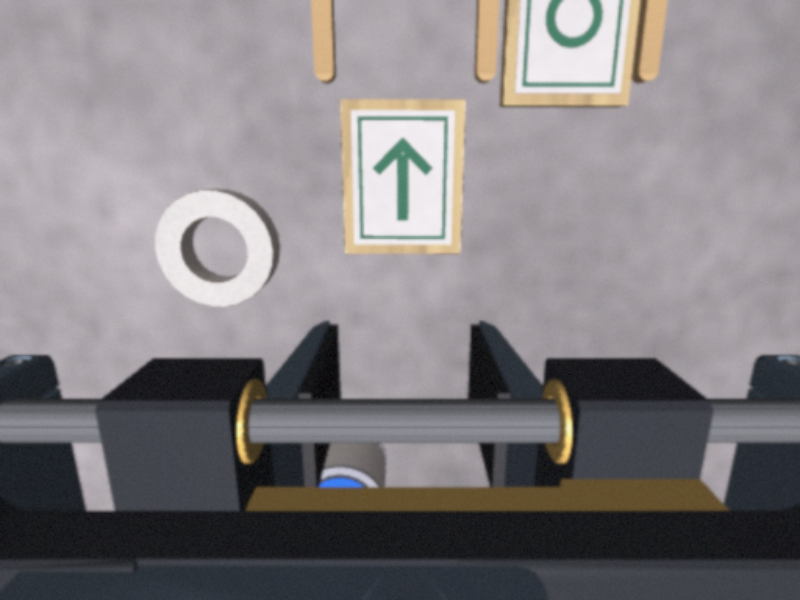

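The view shows the panel's front edge at columns 341–466 (row 100) and the bay mouth between inner faces at columns 335 and 476. It is nearly centred and aligned.

```bash
python3 - <<'E'
from plan import *
import pickle
w=np.load('w6.npy');c=pickle.load(open('w6.pkl','rb'))
h=cv2.cvtColor(w,cv2.COLOR_RGB2HSV)
m=((h[...,0]>8)&(h[...,0]<30)&(h[...,1]>60)&(h[...,2]>110))
n=np.array([np.sin(BANG),-np.cos(BANG)]);u=np.array([np.cos(BANG),np.sin(BANG)])
def edges(rows,lo,hi,f,z):
    R=ray([(f(np.where(m[y,lo:hi])[0]+lo),y) for y in rows],c,z)[:,:2]-BAY
    k=np.polyfit(R@u,R@n,1);return k
f1=lambda r:r.max()+.5; f0=lambda r:r.min()-.5
for l,a in(("A in",(range(0,44),195,220,f1,.014)),("M in",(range(0,44),298,322,f0,.014)),("P left",(range(70,156),210,300,f0,.018)),("P right",(range(70,156),210,300,f1,.018))):
    k=edges(*a);print(l,"deg",np.degrees(np.arctan(k[0])).round(2),"x@-50mm",(1000*np.polyval(k,-.05)).round(1))
col=range(225,285)
R=ray([(x,f1(np.where(m[140:175,x])[0]+140)) for x in col],c,.018)[:,:2]-BAY
print("back edge along u",(1000*(R@u)).mean().round(1), np.degrees(np.polyfit(R@n,R@u,1)[0]).round(2))
E
```

```text
A in deg 0.13 x@-50mm -51.2
M in deg 0.14 x@-50mm 50.7
P left deg -0.04 x@-50mm -47.2
P right deg 0.01 x@-50mm 43.5
back edge along u -170.3 -0.0
```

```bash
python3 - <<'E'
from plan import *
n=np.array([np.sin(BANG),-np.cos(BANG)]);u=np.array([np.cos(BANG),np.sin(BANG)])
g=lambda s,x:BAY+u*(s-OFF)+n*x
arm.move_l([*g(-.127,0),.06],feed=.3)
arm.move_l([*g(-.127,0),Z],feed=.12)
arm.sleep(.3);F0=np.mean([arm.current_force() for _ in range(5)],0)
arm.move_l([*g(-.115,0),Z],feed=.05)
for s in np.arange(-.095,-.0049,.018): 
    arm.move_l([*g(s,.0016*(s+.115)/.115),Z],feed=.05);print(round(s,3),(arm.current_force()-F0).round(2))
s=-.005
while s<.006:
    s+=.0007
    arm.move_l([*g(s,.0016),Z],feed=.012)
    f=-np.mean([(arm.current_force()-F0)[:2]@u for _ in range(3)]);print(round(s*1000,1),round(f,2))
    if f>2.5: break
print(arm.current_t())
w=arm.snapshot("scene");d=arm.snapshot("side")
z=lambda im,x,y:cv2.resize(im[y:y+100,x:x+133],(400,300),interpolation=cv2.INTER_CUBIC)
save(np.hstack([z(w,290,180),z(d,150,200)]),'v7')
E
```

```text
-0.095 [-0.19 -0.51 -1.09]
-0.077 [ 0.04 -0.53 -0.8 ]
-0.059 [-0.91  0.12 -0.34]
-0.041 [-0.94 -0.67 -0.14]
-0.023 [ 0.21 -0.17 -0.8 ]
-0.005 [ 0.01 -0.19 -0.87]
-4.3 -0.66
-3.6 0.96
-2.9 1.76
-2.2 1.92
-1.5 1.01
-0.8 1.38
-0.1 0.62
0.6 4.42
34.7417
```

View pics/v7.png

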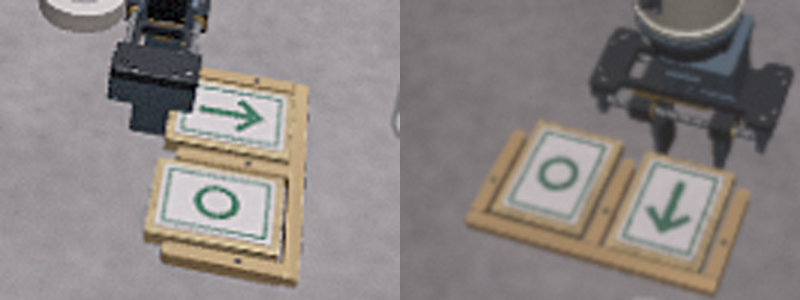

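Both views show the panel home in bay A against the back batten. Contact was felt at the expected place, at 4.4 N. One slight nudge to seat it, then I retreat and check.

```bash
python3 - <<'E'
from plan import *
import pickle
n=np.array([np.sin(BANG),-np.cos(BANG)]);u=np.array([np.cos(BANG),np.sin(BANG)])
g=lambda s,x:BAY+u*(s-OFF)+n*x
arm.move_l([*g(.0009,.0016),Z],feed=.01);print(arm.current_force().round(2))
arm.move_l([*g(-.02,.0016),Z],feed=.04)
arm.move_l([*g(-.02,.0016),.08],feed=.15)
arm.move_l([*g(-.06,.0),.22],feed=.25);arm.sleep(.2)
c=arm.get_calibration("wrist");w=arm.snapshot("wrist");save(cv2.resize(w,(800,600)),'w8')
print(arm.current_t(),arm.current_force().round(2))
E
```

```text
[ 0.73 -8.25  2.11]
37.3917 [-0.07 -0.32  0.32]
```

View pics/w8.png

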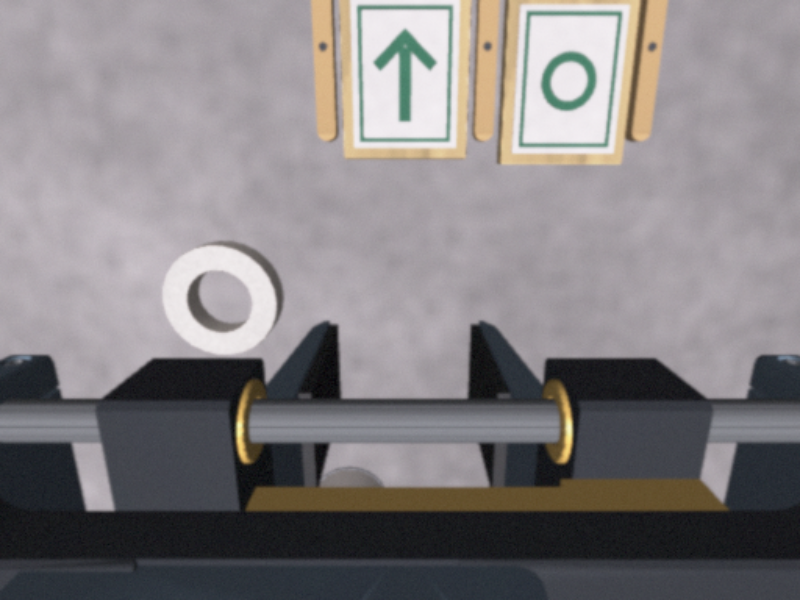

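The panel sits straight in bay A. Its back edge at row 157 stands out past the batten tips (row 140) about as it should when home, with gaps on both sides. The tape is flat at (222,297), well clear.

```bash
python3 -c "
from rig import arm
print(arm.sign_off())"
```

```text
the job is handed in; nothing more can be done
None
```

The tape lies flat on the table and the wet panel is home in bay A, straight and up against the back batten (about 8 N at the final nudge, the highest force I read); I handed the job in at about 37 s, with no result reported back.

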